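# Snap the fastener case's lid shut all round

### The job

The lid of the large fastener case is lying on but not snapped: press down its raised rim, section by section, with the fingertips, on all four sides of the case in any order, until every section has clicked shut and stays level. Press firmly enough to make them click but do not crush the lid; let the case stand where it is without lifting, tipping or shoving it, and leave the other things on the bench alone.

Things in the scene. Friction and masses are not known exactly. Their poses are not given: they have to be found in the camera images.
- case: Loose heavy (about 2 kg) plastic fastener case, 130 mm along own x, 180 mm along own y; origin centre of underside, z up, own +x away from the robot at yaw 0. Lid: fixed panel 80 x 130 mm (top 62.5 mm over the bench), fixed corners (top 62 mm) and a hinged rim section on each side; a shut section is level, top at 66 mm. Too wide to grip; slides if shoved hard.
- front (a joint): Hinge of the rim section on the case's own -x (long) side. 0 = unsnapped, outer edge up (9 mm high); 0.34 = shut, level; grows as it is pressed down. Pushed past half way (about 0.2) it pulls itself shut, short of that it springs up again or hangs half way. About 5 N straight down at the press point snaps it; rigid at 0.34.
- front_press (a point): Point to press: on top of that rim section, midway along it, 21 mm out from its hinge line. The section is a flat strip 126 mm long, 28 mm wide from hinge (inner edge) to outer edge, 4 mm thick. The point moves with the section; when shut it lies at (-62, 0, 66) mm in the case's frame.
- back (a joint): Hinge of the rim section on the case's own +x (long) side. 0 = unsnapped, outer edge up (9 mm high); 0.34 = shut, level; grows as it is pressed down. Pushed past half way (about 0.2) it pulls itself shut, short of that it springs up again or hangs half way. About 5 N straight down at the press point snaps it; rigid at 0.34.
- back_press (a point): Point to press: on top of that rim section, midway along it, 21 mm out from its hinge line. The section is a flat strip 126 mm long, 28 mm wide from hinge (inner edge) to outer edge, 4 mm thick. The point moves with the section; when shut it lies at (62, 0, 66) mm in the case's frame.
- left (a joint): Hinge of the rim section on the case's own +y (short) side. 0 = unsnapped, outer edge up (9 mm high); 0.34 = shut, level; grows as it is pressed down. Pushed past half way (about 0.2) it pulls itself shut, short of that it springs up again or hangs half way. About 5 N straight down at the press point snaps it; rigid at 0.34.
- left_press (a point): Point to press: on top of that rim section, midway along it, 21 mm out from its hinge line. The section is a flat strip 76 mm long, 28 mm wide from hinge (inner edge) to outer edge, 4 mm thick. The point moves with the section; when shut it lies at (0, 87, 66) mm in the case's frame.
- right (a joint): Hinge of the rim section on the case's own -y (short) side. 0 = unsnapped, outer edge up (9 mm high); 0.34 = shut, level; grows as it is pressed down. Pushed past half way (about 0.2) it pulls itself shut, short of that it springs up again or hangs half way. About 5 N straight down at the press point snaps it; rigid at 0.34.
- right_press (a point): Point to press: on top of that rim section, midway along it, 21 mm out from its hinge line. The section is a flat strip 76 mm long, 28 mm wide from hinge (inner edge) to outer edge, 4 mm thick. The point moves with the section; when shut it lies at (0, -87, 66) mm in the case's frame.
- socket_big: Large steel socket standing upright, 34 mm across, 46 mm tall, beside the case; origin at the centre of its underside. To be left alone.
- socket_small: Small steel socket standing upright, 26 mm across, 38 mm tall, beside the case; origin at the centre of its underside. To be left alone.
- can: Aluminium spray can standing upright, 52 mm across, 105 mm tall, beside the case; origin at the centre of its underside. To be left alone.
- hammer: Hammer lying on the bench, 300 mm long. To be left alone.
- wrench: Steel open-ended wrench lying on the bench, 200 mm long. To be left alone.
- small_case: Smaller case already shut, 104 x 74 mm, 40 mm tall, one-piece lid; not part of the job; origin at the centre of its underside. To be left alone.
- parts_bin: Empty open parts bin, 150 x 100 mm, 60 mm tall; origin at the centre of its underside. To be left alone.
There are look-alikes about, which are no part of the job. Leave any orange or purple look-alike of the case alone.

How it is judged:
By the outcome, as a careful person would: the job done as asked, in the order asked, and still so for the second after the job is handed in, with the robot touching nothing.
It also fails if it takes over 48 s, if anything falls off the work surface, if the arm or the gripper's body presses on something with over 40 N, if the wrist force passes 120 N, or if a joint passes its speed limit or range.

### The arm

A 6-joint arm with a two-finger parallel gripper is mounted at the origin on the work surface. World frame = base frame: x ahead of the robot, y to its left, z up, the work surface at z = 0. Lengths are in mm, angles in rad, forces in N, time in s.
With the tool pointing down it reaches from about 300 to 875 mm from the base axis. Payload 4.2 kg.
Tool frame: the origin (TCP) lies at the very end of the fingers, on their centre line; the grasp point (between the pads) lies r.tcp_to_grasp behind it (r.tcp_to_grasp is the distance from the TCP to the grasp point, in mm); x points along the fingers, z is the direction in which the jaws open and shut, and the axes are right-handed (so a half turn about x gives the same grasp; the last joint's range is limited). The gripper opens to 85 mm and grips with 20 to 120 N. Pads are 22 mm wide; open, the fingers measure 114 mm over their backs; the gripper's body (76 mm by 85 mm) begins 54 mm behind the grasp point. The pads swing forward as they close: fully open they stand 13 mm farther back than shut.
Start: joints at [-1.14, 0.32, 1.565, -0, 1.257, -0.02], TCP at [250.524, -517.57, 231.338] pointing down, gripper open.
Joint ranges: [-3.11, 3.11], [-0.84, 2.01], [0.21, 2.61], [-1.34, 4.49], [0.05, 2.63], [-2.56, 2.56]. Speed limits (rad/s): [2.57, 2.57, 3.14, 3.14, 3.14, 3.14].

### API

Orientations are given as a rotation vector (axis times angle).
In Python, from station import r, viewer, workorder gives the robot as it stands. The module is installed in compiled form; this text tells all that it offers.
- The arm moves only by the shell command python3 -m handwheel 'ROWS'. ROWS is JSON, a list of rows, each an object with "linear": the shift along the tool's x, y, z in cm, a list of three; "turn": the turn about the tool's x in rad; "claw": the gripper command: -1 is shut, 1 is fully open, values between are in proportion. In form: [{"linear": [x, y, z], "turn": turn, "claw": claw}, ...]. A call has 1 to 10 rows; each row is the pose to reach, as a shift and turn from the pose commanded when the call began, along the tool's axes at that moment; what a row does not reach only later rows make up. A row lasts 1/8 s, in which the tool goes at most 62.5 mm and 10.7 degrees, less where a joint would pass 70% of its speed; a pose out of reach is approached as far as the arm can. A call with a gripper value outside its range is refused whole. The fingers move at their own pace and stop on an object; the grip force is fixed at half the most. Time passes only in rows, so rows that repeat a pose let the fingers close. It gives the time, the measured TCP pose, the force and the opening at its end, in the units of the state.
- r.state(): the state, without advancing time (a new reading comes with each control period).
- viewer.grab_frame(name): name is "side" or "top"; returns the picture (480x640x3 uint8, red, green, blue); there is no depth.
- viewer.camera_info(name): a dict with "fov_y" (degrees; the focal length in pixels is half the picture's height over the tangent of half this angle, whatever the lens; pixels are square), "cx", "cy" (the principal point, pixels), "dist_coeffs" ([k1, k2, p1, p2, k3] as OpenCV has them; the pictures are not rectified), "rvec" (rotation vector, rad) and "tvec" (3), from world to camera coordinates, as OpenCV has them. Camera axes: x right, y down, z forward; pixel columns grow to the right and rows downward; lengths in mm; the calibration is good to about 2 mm. A picture is of the moment at which its call begins. camera_info takes no time and is no camera call.
- workorder.finish_job(): hands the job in, once; it reports no verdict.
The state is a dict: "time": time; "joint_pos": joint angles; "qvel": joint speeds; "joint_efforts": joint torques, N m; "ee_pos": TCP position; "tool_rot": TCP orientation; "contact_force": force on the tool from outside, world axes, zero at the start; "torque": the same for the moment, N m; "opening": opening from 0.0 (shut) to 1.0 (fully open).
Only numpy, scipy, OpenCV 4.12 (cv2) and the standard library are available. Lean on these libraries where they do the work, as an engineer would, in place of code of your own. Each camera call takes 0.05 s, during which the arm holds its last target.

## Working session

There is one attempt and no reset: what is moved stays moved. The work goes in short steps, Python scripts to look and compute and a shell command to move; the robot and the scene stay as the last step left them, time stands still between calls to the robot, and variables do not carry over. Pictures are saved under pics/ and viewed, and the job is handed in when it is done.

```bash
mkdir -p pics; ls; python3 - <<'E'
from station import r, viewer, workorder
import cv2
print(r.state()); print(r.tcp_to_grasp)
for n in("side","top"):
    print(viewer.camera_info(n))
    cv2.imwrite(f"pics/{n}0.png",viewer.grab_frame(n)[:,:,::-1])
E
```

```text
pics
{'time': 0.0, 'joint_pos': array([-1.13999925e+00,  3.20299946e-01,  1.56571907e+00,  5.90267939e-06,
        1.25737747e+00, -2.00231874e-02]), 'qvel': array([ 3.52102308e-04, -5.97879857e-05,  1.38378802e-03, -5.50818169e-04,
       -2.25685509e-03, -4.27713499e-04]), 'joint_efforts': array([-4.05282350e-03, -4.15530360e+01, -2.34165233e+01, -3.67442799e-04,
        8.29432625e-03,  2.86791028e-06]), 'ee_pos': array([ 250.31566791, -517.11164278,  230.46208614]), 'tool_rot': array([ 0.87205251,  1.39091506, -0.87042336]), 'contact_force': array([0.02870999, 0.61344433, 0.22198589]), 'torque': array([ 0.0129749 , -0.02962737, -0.06528117]), 'opening': 0.9988152441166834}
18.700000000000003
{'fov_y': 49.52366997247534, 'cx': 317.32697112166636, 'cy': 246.84056821786697, 'dist_coeffs': array([-0.05444047,  0.        ,  0.        ,  0.        ,  0.        ]), 'rvec': array([ 0.59638337, -2.46243116,  1.44824151]), 'tvec': array([ 483.16329228,  188.90410484, 1133.00778117])}
{'fov_y': 47.17690065818402, 'cx': 313.24822738722406, 'cy': 235.1182694602884, 'dist_coeffs': array([-0.07623881,  0.        ,  0.        ,  0.        ,  0.        ]), 'rvec': array([ 2.15970742, -2.18179361,  0.14142834]), 'tvec': array([ -23.3990441 ,  577.30977371, 1287.38559429])}
```

View pics/side0.png

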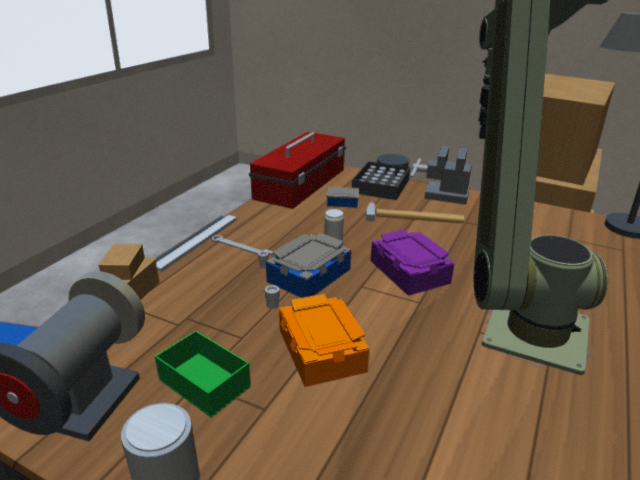

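View pics/top0.png

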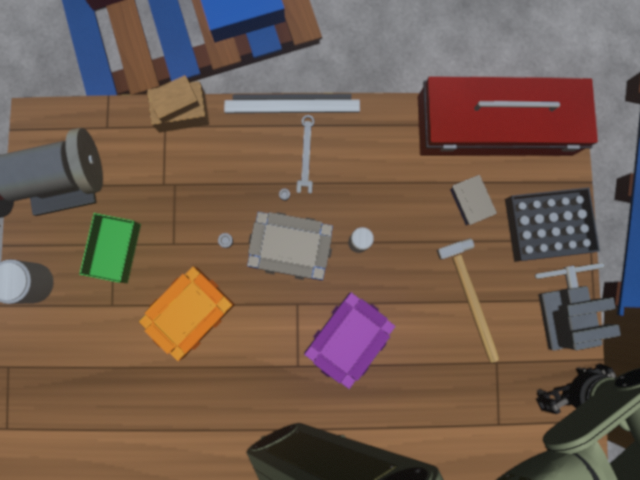

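The candidates for the case are:
- the blue case with the grey lid, at top (290,245) and side (308,262)
- the orange look-alike, at top (186,312)
- the purple look-alike, at top (350,340)
- the small case, at top (473,200), which is already shut

The blue and grey one fits the description. I'll check it in a close crop.

```bash
python3 - <<'E'
import cv2
a=cv2.imread('pics/top0.png')[180:300,210:390]; cv2.imwrite('pics/topc.png',cv2.resize(a,None,fx=4.4,fy=4.4,interpolation=cv2.INTER_CUBIC))
a=cv2.imread('pics/side0.png')[195:315,230:390]; cv2.imwrite('pics/sidec.png',cv2.resize(a,None,fx=5,fy=5,interpolation=cv2.INTER_CUBIC))
E
```

```text
(no output)
```

View pics/topc.png

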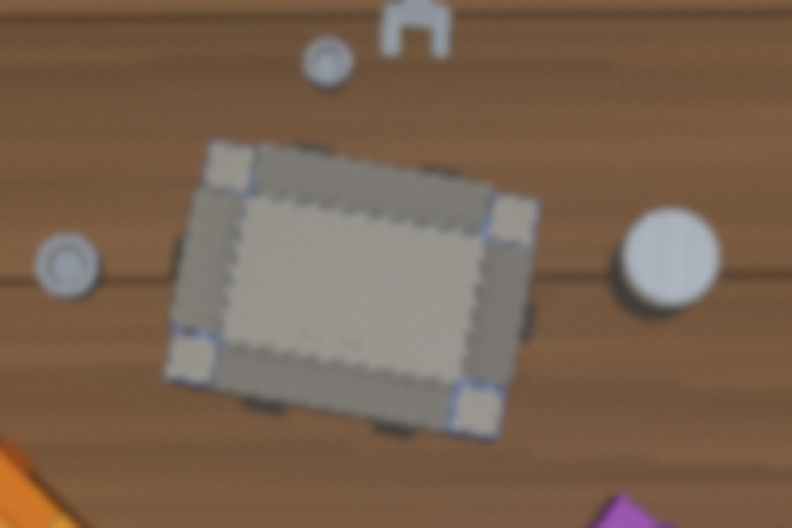

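View pics/sidec.png

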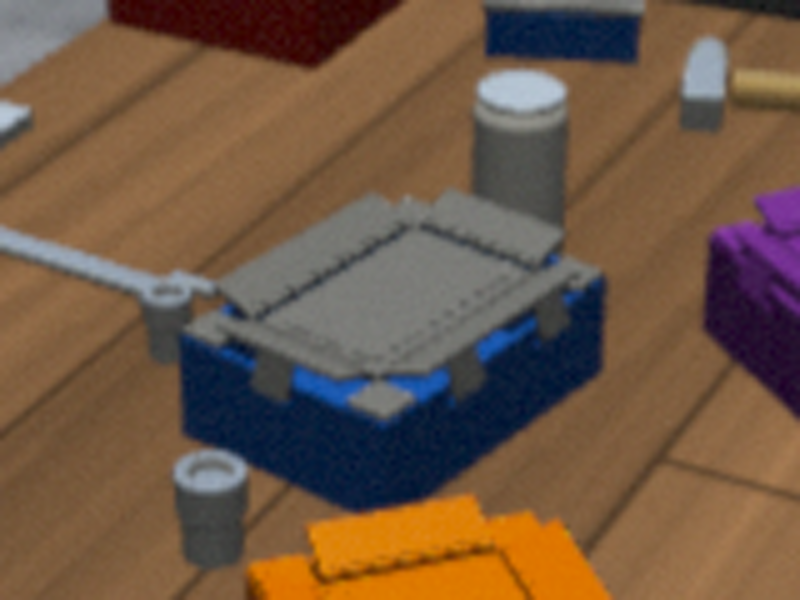

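The close crop shows a blue body, a grey lid and raised rims on all four sides, with the can on −y, one socket on +y and the other on +x. So this is the right case. Next I'll fit its pose from both views.

```bash
cat > h.py <<'E'
import numpy as np, cv2
from scipy.optimize import least_squares
from scipy.spatial.transform import Rotation as R
from station import r, viewer, workorder
def K(ci): 
    f=240/np.tan(np.radians(ci['fov_y']/2)); return np.array([[f,0,ci['cx']],[0,f,ci['cy']],[0,0,1.]])
CI={n:viewer.camera_info(n) for n in('side','top')}
def proj(n,P):
    c=CI[n]; return cv2.projectPoints(np.atleast_2d(np.float64(P)),c['rvec'],c['tvec'],K(c),c['dist_coeffs'])[0].reshape(-1,2)
def ray(n,uv,z):
    c=CI[n]; p=cv2.undistortPoints(np.float64([[uv]]),K(c),c['dist_coeffs'])[0,0]
    M=cv2.Rodrigues(c['rvec'])[0]; d=M.T@[p[0],p[1],1]; o=-M.T@c['tvec']; return o+d*(z-o[2])/d[2]
def plan(target):
    s=r.state(); m=R.from_rotvec(s['tool_rot']).as_matrix()
    return m.T@(np.array(target)-s['ee_pos'])/10
def caseP(p,q):
    x,y,z,a=p; q=np.atleast_2d(q); c,s=np.cos(a),np.sin(a)
    return np.c_[x+c*q[:,0]-s*q[:,1],y+s*q[:,0]+c*q[:,1],z+q[:,2]]
E
python3 - <<'E'
from h import *
top={(65,90):(257.3,211.8),(65,-90):(332.7,225.5),(-65,-90):(323,280),(-65,90):(247.5,266.4)}
side={(65,90):(266.6,262),(-65,90):(306,278),(-65,-90):(351,249)}
def tri(u,v):
    f=lambda P:np.r_[proj('top',P)[0]-u,proj('side',P)[0]-v]
    s=least_squares(f,[500,0,60]); return s.x,s.fun
for k in side: print(k,tri(np.array(top[k]),np.array(side[k])))
def res(p):
    o=[]
    for n,d in(('top',top),('side',side)):
        for k,v in d.items(): o.append(proj(n,caseP(p,[*k,62]))[0]-v)
    return np.ravel(o)
s=least_squares(res,[550,0,0,-.15]);print(s.x);print(s.fun.reshape(-1,2).round(1))
np.save('case.npy',s.x)
can=ray('top',(362.5,238.6),105); print('can',can)
print('sockets',ray('top',(284.5,194),38),ray('top',(225.3,240),46))
st=r.state();print(R.from_rotvec(st['tool_rot']).as_matrix().round(4))
s.x[2]=0
for n,q in dict(front=[-62,0,66],back=[62,0,66],left=[0,87,66],right=[0,-87,66],can_local=None).items() if 0 else dict(front=[-62,0,66],back=[62,0,66],left=[0,87,66],right=[0,-87,66]).items(): print(n,caseP(s.x,q))
E
```

```text
(65, 90) (array([630.06335393, 102.49897338,  58.37009973]), array([ 0.17469821,  0.34480396, -0.39268367, -0.06595294]))
(-65, 90) (array([504.36397154, 126.54807696,  63.00669429]), array([-0.52392992, -1.15286228,  1.24249682,  0.14903935]))
(-65, -90) (array([469.56648617, -49.85938627,  61.29207366]), array([-0.21422765, -0.5274319 ,  0.62023851,  0.04549266]))
[ 5.50151251e+02  2.60580450e+01 -1.18061954e+00 -1.90454293e-01]
[[ 0.2 -0.2]
 [-0.1 -0.3]
 [-0.2 -0.4]
 [-0.5 -0.7]
 [-0.7 -1.1]
 [ 1.6  1.1]
 [ 0.7  0.2]]
can [ 559.84031028 -139.91562089  105.        ]
sockets [676.97761665  39.08894127  38.        ] [565.82779386 179.94109077  46.        ]
[[-7.000e-04  9.001e-01  4.357e-01]
 [ 1.500e-03  4.357e-01 -9.001e-01]
 [-1.000e+00  0.000e+00 -1.600e-03]]
front [[489.27231444  37.79495459  66.        ]]
back [[611.03018816  14.3211354   66.        ]]
left [[566.62078574 111.48494026  66.        ]]
right [[533.68171686 -59.36885028  66.        ]]
```

```bash
python3 -m handwheel '[{"linear":[0,20,-12],"turn":0.3,"claw":-1},{"linear":[0,45.4,-28.8],"turn":0.64,"claw":-1},{"linear":[0,45.4,-28.8],"turn":0.64,"claw":-1},{"linear":[0,45.4,-28.8],"turn":0.64,"claw":-1},{"linear":[0,45.4,-28.8],"turn":0.64,"claw":-1},{"linear":[0,45.4,-28.8],"turn":0.64,"claw":-1},{"linear":[0,45.4,-28.8],"turn":0.64,"claw":-1},{"linear":[0,45.4,-28.8],"turn":0.64,"claw":-1},{"linear":[0,45.4,-28.8],"turn":0.64,"claw":-1},{"linear":[0,45.4,-28.8],"turn":0.64,"claw":-1}]'
python3 - <<'E'
from h import *
p=np.load('case.npy');p[2]=0
s=r.state();print(s['time'],s['ee_pos'],s['qvel'].round(2),R.from_rotvec(s['tool_rot']).as_matrix().round(3))
print(plan(caseP(p,[0,-87,100])[0]))
E
```

```text
time: 1.35
ee_pos: [534.8, -57.8, 230.6]
tool_rot: [1.344, 1.117, -1.344]
contact_force: [-0.6, -0.6, -0.2]
opening: 0.0
1.35 [534.79419066 -57.83871163 230.59708125] [-0.06 -0.02  0.03 -0.03  0.02 -0.02] [[-0.001  0.983 -0.183]
 [ 0.001 -0.183 -0.983]
 [-1.    -0.001 -0.   ]]
[13.05969264 -0.07182945  0.17616534]
```

```bash
python3 -m handwheel '[{"linear":[5,0,0.1],"turn":0,"claw":-1},{"linear":[10,0,0.1],"turn":0,"claw":-1},{"linear":[13,0,0.1],"turn":0,"claw":-1},{"linear":[13,0,0.1],"turn":0,"claw":-1},{"linear":[13,0,0.1],"turn":0,"claw":-1}]'
python3 - <<'E'
from h import *
p=np.load('case.npy');p[2]=0
s=r.state();print(s['time'],s['ee_pos'],s['contact_force'])
print(plan(caseP(p,[0,-87,66])[0]))
for n in("side","top"):
    a=viewer.grab_frame(n)[:,:,::-1]; cv2.imwrite(f"pics/{n}1.png",a)
    u,v=(230,175) if n=='side' else (210,180)
    a=a[v:v+120,u:u+160]; cv2.imwrite(f"pics/{n}1c.png",cv2.resize(a,None,fx=4,fy=4,interpolation=cv2.INTER_CUBIC))
    print(n,(proj(n,s['ee_pos'])[0]-[u,v])*4,(proj(n,caseP(p,[0,-87,75])[0])[0]-[u,v])*4)
a=np.hstack([cv2.imread(f'pics/{n}1c.png')[:,:]for n in('side','top')]);cv2.imwrite('pics/b1.png',cv2.resize(a,(800,300)))
E
```

```text
time: 1.98
ee_pos: [534.2, -62.3, 102.5]
tool_rot: [1.348, 1.112, -1.346]
contact_force: [-0.2, 0.1, 0.5]
opening: 0.001
1.975 [534.15782703 -62.26769146 102.51866311] [-0.22722403  0.07034893  0.54241934]
[ 3.65161744 -0.10889011 -0.2761525 ]
side [404.90566873 208.68118954] [402.52502822 248.43773701]
top [473.95804735 281.1610683 ] [466.90057328 286.10462158]
```

View pics/side1c.png

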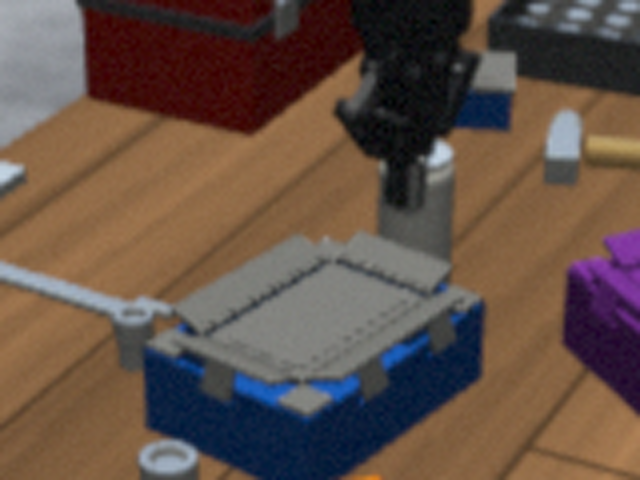

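View pics/top1c.png

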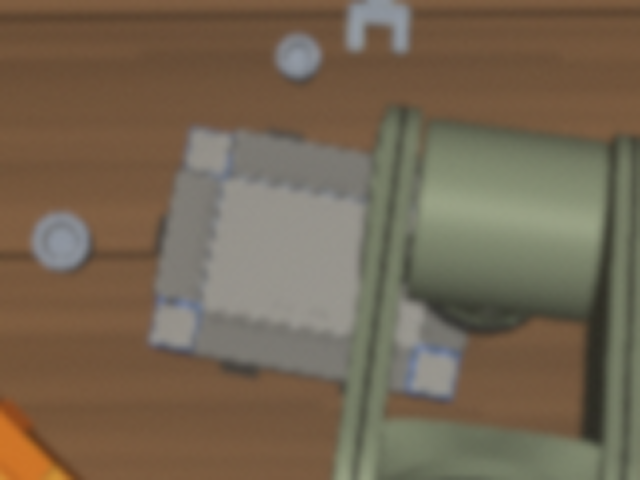

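The tip at crop (404,209) in the side view matches the projected TCP, and the can is clear of the gripper. Now I'll descend onto the right section.

```bash
python3 -m handwheel '[{"linear":[1,-0.1,-0.25],"turn":0,"claw":-1},{"linear":[2,-0.1,-0.25],"turn":0,"claw":-1},{"linear":[2.4,-0.1,-0.25],"turn":0,"claw":-1},{"linear":[2.7,-0.1,-0.25],"turn":0,"claw":-1},{"linear":[3.0,-0.1,-0.25],"turn":0,"claw":-1}]'
python3 -m handwheel '[{"linear":[0.2,0,0],"turn":0,"claw":-1},{"linear":[0.3,0,0],"turn":0,"claw":-1}]'

```

```text
time: 2.7
ee_pos: [532.9, -59.5, 71.7]
tool_rot: [1.346, 1.113, -1.347]
contact_force: [-1.5, -2.5, 3.9]
opening: 0.001
time: 2.95
ee_pos: [533.0, -58.8, 68.1]
tool_rot: [1.348, 1.114, -1.347]
contact_force: [0.6, -0.6, -0.4]
opening: 0.003
```

```bash
python3 -m handwheel '[{"linear":[0.15,0,0],"turn":0,"claw":-1},{"linear":[0.15,0,0],"turn":0,"claw":-1}]'
python3 - <<'E'
from h import *
s=r.state();print(s['ee_pos'],s['contact_force'])
n='side';a=viewer.grab_frame(n)[:,:,::-1][175:295,230:390];cv2.imwrite("pics/side2c.png",cv2.resize(a,None,fx=5,fy=5,interpolation=cv2.INTER_CUBIC))
E
```

```text
time: 3.2
ee_pos: [532.9, -58.8, 66.6]
tool_rot: [1.347, 1.114, -1.347]
contact_force: [0.8, 0.5, -0.6]
opening: -0.002
[532.92615307 -58.8176683   66.61163678] [ 0.79706017  0.48274815 -0.59404707]
```

View pics/side2c.png

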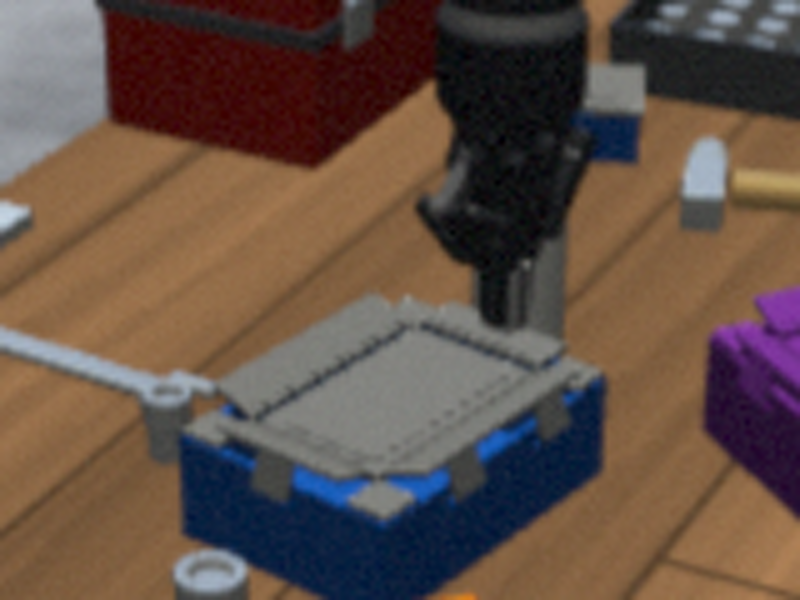

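The right strip at crop (510,335) now lies level and the force fell to zero when it snapped. The next section is the back.

```bash
python3 - <<'E'
from h import *
p=np.load('case.npy');p[2]=0
for q in([62,0,66],[0,87,66],[-62,0,66]): print(plan(caseP(p,q)[0]).round(2))
E
python3 -m handwheel '[{"linear":[-3.5,0,0],"turn":0,"claw":-1},{"linear":[-3.5,4,-5],"turn":0,"claw":-1},{"linear":[-3.5,6.2,-8.7],"turn":0,"claw":-1},{"linear":[-3.5,6.2,-8.7],"turn":0,"claw":-1},{"linear":[-3.5,6.2,-8.7],"turn":0,"claw":-1}]'
python3 - <<'E'
from h import *
p=np.load('case.npy');p[2]=0
s=r.state();print(s['time'],s['ee_pos'],s['contact_force'],plan(caseP(p,[62,0,66])[0]).round(2))
E
```

```text
[ 0.07  6.29 -8.65]
[  0.07   0.1  -17.36]
[ 0.07 -6.11 -8.67]
time: 3.88
ee_pos: [609.4, 14.7, 101.4]
tool_rot: [1.346, 1.115, -1.348]
contact_force: [0.3, -0.5, -0.4]
opening: 0.003
3.875 [609.42601755  14.71999264 101.36297259] [ 0.31804149 -0.54191808 -0.43508626] [3.54 0.17 0.01]
```

```bash
python3 -m handwheel '[{"linear":[1.2,0.1,0],"turn":0,"claw":-1},{"linear":[2.2,0.1,0],"turn":0,"claw":-1},{"linear":[2.5,0.1,0],"turn":0,"claw":-1},{"linear":[2.8,0.1,0],"turn":0,"claw":-1},{"linear":[3.0,0.1,0],"turn":0,"claw":-1}]'
python3 -m handwheel '[{"linear":[0.2,0,0],"turn":0,"claw":-1},{"linear":[0.3,0,0],"turn":0,"claw":-1}]'
python3 -m handwheel '[{"linear":[0.15,0,0],"turn":0,"claw":-1},{"linear":[0.15,0,0],"turn":0,"claw":-1}]'
```

```text
time: 4.5
ee_pos: [611.7, 14.3, 72.4]
tool_rot: [1.347, 1.112, -1.346]
contact_force: [0.5, -2.2, 3.9]
opening: 0.002
time: 4.75
ee_pos: [611.0, 14.9, 68.5]
tool_rot: [1.347, 1.114, -1.348]
contact_force: [0.4, 0.3, 0.3]
opening: 0.003
time: 5.0
ee_pos: [610.9, 14.9, 66.9]
tool_rot: [1.347, 1.114, -1.348]
contact_force: [0.7, -1.0, -0.1]
opening: 0.003
```

The back section gave the same click signature. Next is the left.

```bash
python3 -m handwheel '[{"linear":[-3.5,0,0],"turn":0,"claw":-1},{"linear":[-3.5,-4,-5],"turn":0,"claw":-1},{"linear":[-3.5,-6.2,-8.7],"turn":0,"claw":-1},{"linear":[-3.5,-6.2,-8.7],"turn":0,"claw":-1},{"linear":[-3.5,-6.2,-8.7],"turn":0,"claw":-1}]'
python3 - <<'E'
from h import *
p=np.load('case.npy');p[2]=0
s=r.state();print(s['time'],s['ee_pos'],s['contact_force'],plan(caseP(p,[0,87,66])[0]).round(2))
for n in("side","top"):
    a=viewer.grab_frame(n)[:,:,::-1]
    u,v=(230,175) if n=='side' else (210,180)
    a=a[v:v+120,u:u+160]; cv2.imwrite(f"pics/{n}3c.png",cv2.resize(a,None,fx=5,fy=5,interpolation=cv2.INTER_CUBIC))
E
```

```text
time: 5.62
ee_pos: [567.0, 111.7, 102.3]
tool_rot: [1.347, 1.113, -1.347]
contact_force: [-0.3, -0.4, -0.2]
opening: 0.0
5.625 [566.97152724 111.67607373 102.33697357] [-0.2693194  -0.4028496  -0.18287698] [ 3.63 -0.03  0.02]
```

View pics/side3c.png

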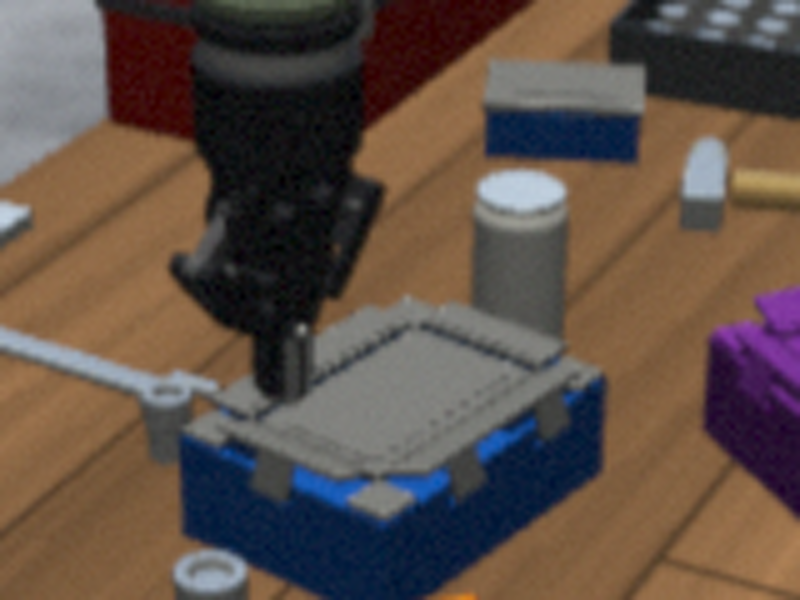

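The right strip (500,330) and back strip (350,320) lie level. The case corners are where they were.

```bash
python3 -m handwheel '[{"linear":[1.2,0,0],"turn":0,"claw":-1},{"linear":[2.2,0,0],"turn":0,"claw":-1},{"linear":[2.5,0,0],"turn":0,"claw":-1},{"linear":[2.8,0,0],"turn":0,"claw":-1},{"linear":[3.1,0,0],"turn":0,"claw":-1}]'
python3 -m handwheel '[{"linear":[0.2,0,0],"turn":0,"claw":-1},{"linear":[0.3,0,0],"turn":0,"claw":-1}]'
python3 -m handwheel '[{"linear":[0.15,0,0],"turn":0,"claw":-1},{"linear":[0.15,0,0],"turn":0,"claw":-1}]'
```

```text
time: 6.35
ee_pos: [566.9, 112.4, 71.9]
tool_rot: [1.349, 1.114, -1.347]
contact_force: [-0.6, 2.9, 4.6]
opening: -0.0
time: 6.6
ee_pos: [566.7, 111.7, 68.1]
tool_rot: [1.347, 1.113, -1.347]
contact_force: [0.0, -0.2, -0.2]
opening: -0.001
time: 6.85
ee_pos: [566.6, 111.7, 66.6]
tool_rot: [1.347, 1.114, -1.348]
contact_force: [-0.5, -0.7, 1.1]
opening: -0.002
```

Left clicked as well. The last section is the front.

```bash
python3 -m handwheel '[{"linear":[-3.5,0,0],"turn":0,"claw":-1},{"linear":[-3.5,-4,5],"turn":0,"claw":-1},{"linear":[-3.5,-6.2,8.7],"turn":0,"claw":-1},{"linear":[-3.5,-6.2,8.7],"turn":0,"claw":-1},{"linear":[-3.5,-6.2,8.7],"turn":0,"claw":-1}]'
python3 - <<'E'
from h import *
p=np.load('case.npy');p[2]=0
s=r.state();print(s['time'],s['ee_pos'],s['contact_force'],plan(caseP(p,[-62,0,66])[0]).round(2))
E
```

```text
time: 7.48
ee_pos: [490.5, 38.2, 102.2]
tool_rot: [1.349, 1.112, -1.346]
contact_force: [0.3, -0.1, 0.0]
opening: 0.004
7.475 [490.45268195  38.17566852 102.22127231] [ 0.33688513 -0.05274752  0.02177253] [ 3.62 -0.12  0.06]
```

```bash
python3 -m handwheel '[{"linear":[1.2,-0.1,0],"turn":0,"claw":-1},{"linear":[2.2,-0.1,0],"turn":0,"claw":-1},{"linear":[2.5,-0.1,0],"turn":0,"claw":-1},{"linear":[2.8,-0.1,0],"turn":0,"claw":-1},{"linear":[3.1,-0.1,0],"turn":0,"claw":-1}]'
python3 -m handwheel '[{"linear":[0.2,0,0],"turn":0,"claw":-1},{"linear":[0.3,0,0],"turn":0,"claw":-1}]'
python3 -m handwheel '[{"linear":[0.15,0,0],"turn":0,"claw":-1},{"linear":[0.15,0,0],"turn":0,"claw":-1}]'
```

```text
time: 8.1
ee_pos: [487.7, 38.5, 70.9]
tool_rot: [1.347, 1.115, -1.349]
contact_force: [-1.1, 0.3, 3.0]
opening: -0.003
time: 8.35
ee_pos: [488.8, 38.2, 67.7]
tool_rot: [1.347, 1.113, -1.347]
contact_force: [-0.2, -0.2, 0.3]
opening: -0.001
time: 8.6
ee_pos: [488.5, 38.2, 66.2]
tool_rot: [1.347, 1.114, -1.347]
contact_force: [1.2, 0.2, -0.0]
opening: -0.001
```

```bash
python3 -m handwheel '[{"linear":[-5,0,0],"turn":0,"claw":-1},{"linear":[-10,0,0],"turn":0,"claw":-1},{"linear":[-16,0,0],"turn":0,"claw":-1},{"linear":[-16,-4,10],"turn":0,"claw":-1},{"linear":[-16,-10,46],"turn":0,"claw":-1},{"linear":[-16,-10,46],"turn":0,"claw":-1},{"linear":[-16,-10,46],"turn":0,"claw":-1},{"linear":[-16,-10,46],"turn":0,"claw":-1},{"linear":[-16,-10,46],"turn":0,"claw":-1},{"linear":[-16,-10,46],"turn":0,"claw":-1}]'
python3 - <<'E'
from h import *
for n in("side","top"):
    a=viewer.grab_frame(n)[:,:,::-1]; cv2.imwrite(f"pics/{n}4.png",a)
    u,v=(230,195) if n=='side' else (210,180)
    a=a[v:v+120,u:u+160]; cv2.imwrite(f"pics/{n}4c.png",cv2.resize(a,None,fx=5,fy=5,interpolation=cv2.INTER_CUBIC))
E
```

```text
time: 9.85
ee_pos: [315.3, -364.8, 226.6]
tool_rot: [1.348, 1.112, -1.347]
contact_force: [0.9, -0.0, 0.4]
opening: -0.002
```

View pics/side4c.png

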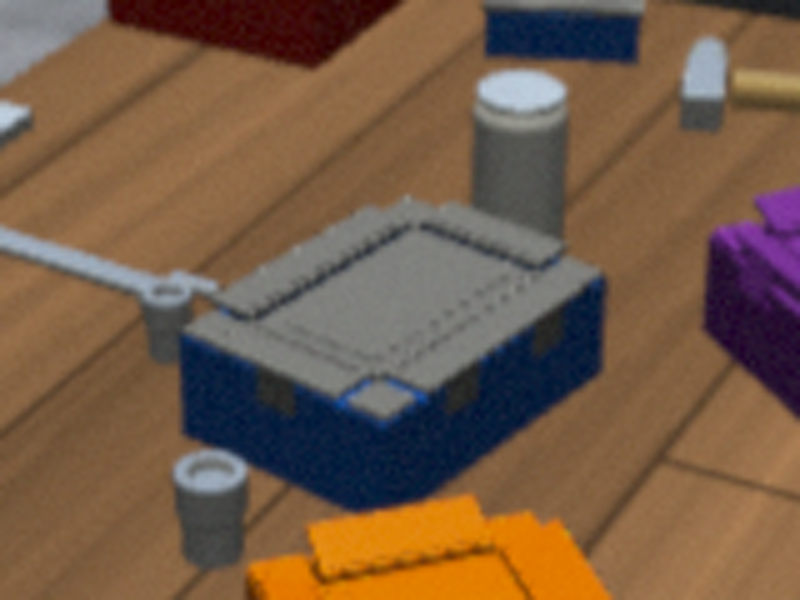

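View pics/top4c.png

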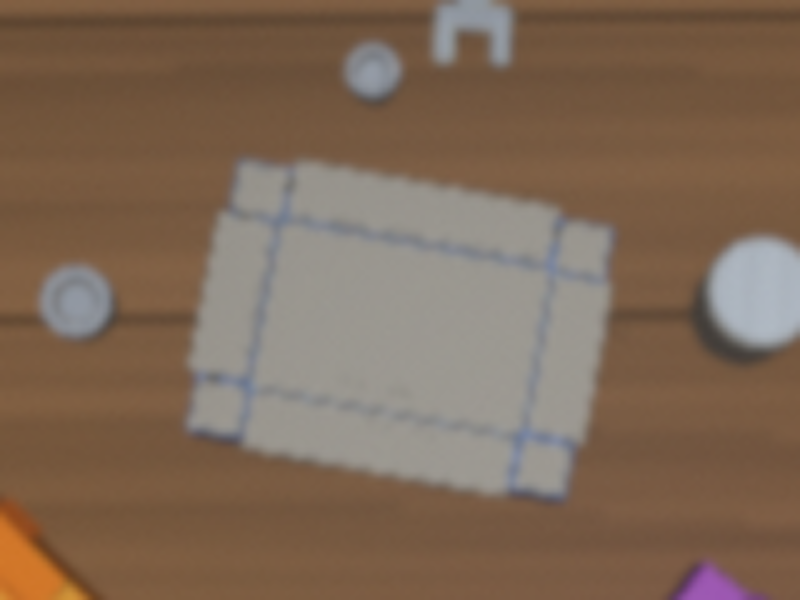

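All four sections now have the same shade as the panel in the top view, and all lie level in the side view. The corners are unmoved: top-left is at about (258,212), against (257.3,211.8) before. I'll hand the job in.

```bash
python3 -c "
from station import workorder,r
print(r.state()['qvel'].round(3)); print(workorder.finish_job())"
```

```text
[ 0.085 -0.028  0.051  0.065  0.036  0.057]
the job is handed in; nothing more can be done
None
```

All four rim sections of the blue case with the grey lid are snapped shut, and I handed the job in at about 10 s of the 48 s allowed. The hand-in gives no verdict.

- **Pressing:** I pressed right, back, left and front in turn with the closed fingertips. At each one the upward force read 3–5 N partway down, then fell to about 0 as the section snapped.
- **Case pose:** I found it from both cameras. The fitted lid height came out about 1 mm below the stated one. The three corners I triangulated singly gave 58, 61 and 63 mm against 62 mm.
- **Last checks:** After backing the arm off, both views showed every section level. The case was within about 1 pixel of where it started. The sockets, the can and the look-alikes beside it looked unmoved in the close crops. I did not check the hammer, bin and small case separately, but the arm went nowhere near the bench except at the case.
- **Possible loose end:** The arm was still drifting slightly (under 0.1 rad/s) when I handed in, well away from everything. No check failed.

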